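Put the blue and yellow glaze pots away in their stands

ROBOT

A 6-joint arm with a two-finger parallel gripper is mounted at the origin on the work surface. World frame = base frame: x ahead of the robot, y to its left, z up, the work surface at z = 0. Lengths are in m, angles in rad, forces in N, time in s.
With the tool pointing down it reaches from about 0.35 to 0.775 m from the base axis. Payload 7.3 kg.
Tool frame: the origin (TCP) lies on the centre line of the jaws, within the pads' length; the fingertips stand 17 mm ahead of it and the grasp point (between the pads) lies 2 mm behind it (robot.tcp_to_tips is the distance from the TCP to the fingertips, in m); z points along the fingers, y is the line along which they close (so a half turn about z gives the same grasp; the last joint's range is limited). The gripper opens to 92 mm and grips with 3 to 60 N. Pads are 19 mm wide; open, the fingers measure 130 mm over their backs; the gripper's body (75 mm by 190 mm) begins 47 mm behind the grasp point.
Start: joints at [-1.486, 0.342, 1.524, -0, 1.275, -0.146], TCP at [0.12, -0.511, 0.244] pointing down, gripper open.
Joint ranges: [-2.53, 2.53], [-0.77, 2.02], [0.04, 2.7], [-1, 4.14], [0.28, 2.66], [-3.11, 3.11]. Speed limits (rad/s): [2.57, 2.57, 3.14, 3.14, 3.14, 3.14].

INTERFACE

Orientations are given as [roll, pitch, yaw] about the fixed x, y, z axes, in that order (R = Rz(yaw) Ry(pitch) Rx(roll)).
In Python, from cell import robot gives the robot as it stands. The module is installed in compiled form; this text tells all that it offers.
- The arm moves only by the tool carry_out, never from a script. Its argument "commands" is a list of rows, each a list of 3 entries, a list of its own where there are three numbers: the shift along the tool's x, y, z in m, then the turn about the tool's z in rad, then the opening, from 0 (shut) to 1 (fully open). In form: [[[dx, dy, dz], yaw, claw], ...]. A call has 1 to 20 rows; each row shifts and turns the commanded pose from where the row before left it, along the tool's axes as they then stand; what a row does not reach is not made up. A row lasts 1/8 s, in which the tool goes at most 62.5 mm and 10.7 degrees, less where a joint would pass 70% of its speed; a pose out of reach is approached as far as the arm can. A call is refused whole if a number of a shift passes 0.0625 or a number of a turn 0.188, either way. A call with a gripper value outside its range is refused whole. The fingers move at their own pace and stop on an object; "newtons" is the grip in N (left out, the last holds). Time passes only in rows, so rows that do not move let the fingers close. It gives the time, the measured TCP pose, the force, the opening and the grip force at its end, in the units of the state.
- robot.observe(): the state, without advancing time (a new reading comes with each control period).
- robot.read_camera(name): name is "scene" or "top" or "wrist"; returns a dict with "pixels" (384x512x3 uint8, red, green, blue), "fx", "fy", "cx", "cy" (pixels), "k1" (the pictures are not rectified: a ray, as slopes to the right and down, at radius r is drawn at 1 + k1 r^2 times it, then the intrinsics apply), "view" (4x4, takes a point from world to camera coordinates); the wrist camera has in their place "T_tool_cam" (4x4, takes a point from camera to tool coordinates, whose origin is the TCP and whose axes are the flange's). Camera axes: x right, y up, looking along -z (the intrinsics and any distortion apply to the point x, -y, -z); pixel columns grow to the right and rows downward; lengths in m; the calibration is good to about 2 mm. A picture is of the moment at which its call begins: read the wrist's pose just before it. There is no depth.
- robot.hand_in(): hands the job in; it is judged then, once.
Trained networks look in a picture, given as the dict that the camera call returned (one of the last four; its "shot" number tells which), for a name from the list of things; names that differ only in an ending like _2 or _b are one class to them, and where a whole thing is asked for, a point or a joint stands for the part that bears it (a point fixed in the world has none). Each returns a list of dicts, best first, with "p" (0 to 1); they miss things now and then, are a little off and sometimes report something else, mostly with a low value. They report only what shows in the picture. A call takes as long as a camera call.
- robot.find_in(picture, name): "at" ([column, row] in pixels, amid what is visible of it).
- robot.tip_of(picture, name): "at" ([column, row] in pixels: a listed point, or the origin of a listed thing).
The state is a dict: "time": time; "qpos": joint angles; "qvel": joint speeds; "joint_efforts": joint torques, N m; "tool_pos": TCP position; "tool_rot": TCP orientation; "contact_force": force on the tool from outside, world axes, zero at the start; "torque": the same for the moment, N m; "opening": finger opening in m; "grip_force": force on a finger pad.
Only numpy, scipy, OpenCV 4.12 (cv2) and the standard library are available. Lean on these libraries where they do the work, as an engineer would, in place of code of your own. Each camera call takes 0.05 s, during which the arm holds its last target. There are 200 camera calls.

TASK

Put the blue-lidded glaze pot into the wooden stand with the blue band and the yellow-lidded glaze pot into the stand with the yellow band, each standing upright on the floor of its bore. Do not let either pot tip over on the way.

Things in the scene. Friction and masses are not known exactly. Their poses are not given: they have to be found in the camera images.
- pot_blue: small closed round white glaze pot with a blue lid (a blue disc from above) and a blue band; 44 mm diameter all the way up, 72 mm tall (lid: top 20 mm), about 0.14 kg. Stands loose on the table in a row with like pots of other colours that change places. Origin: centre of its underside; z up its axis.
- pot_yellow: small closed round white glaze pot with a yellow lid (a yellow disc from above) and a yellow band; 44 mm diameter all the way up, 72 mm tall (lid: top 20 mm), about 0.14 kg. Stands loose on the table in a row with like pots of other colours that change places. Origin: centre of its underside; z up its axis.
- stand_blue: fixed square white-painted wooden block, 100 x 100 mm, 40 mm tall, with one round bore in its top; blue band round the bore and blue side stripes. Bore 64 mm across, 32 mm deep, central; its flat floor is 8 mm above the underside. Origin: centre of the underside, on the table, under the bore; z up; yaw varies. Blue, yellow and red stands change places; the red one already holds a red pot.
- stand_yellow: fixed square white-painted wooden block, 100 x 100 mm, 40 mm tall, with one round bore in its top; yellow band round the bore and yellow side stripes. Bore 64 mm across, 32 mm deep, central; its flat floor is 8 mm above the underside. Origin: centre of the underside, on the table, under the bore; z up; yaw varies. Blue, yellow and red stands change places; the red one already holds a red pot.

How it is judged:
By the outcome, as a careful person would: the job done as asked, in the order asked, and still so for the second after the job is handed in, with the robot touching nothing.
It also fails if it takes over 53 s, if anything falls off the work surface, if the arm or the gripper's body presses on something with over 40 N, if the wrist force passes 120 N, or if a joint passes its speed limit or range.

## Working session

There is one attempt and no reset: what is moved stays moved. The work goes in short steps, Python scripts to look and compute and a tool call to move; the robot and the scene stay as the last step left them, time stands still between calls to the robot, and variables do not carry over. Pictures are saved under pics/ and viewed, at most 10 in all, crops included, and the job is handed in when it is done.

Besides the shell and the picture viewer there is one more tool, called after "Request:" by a JSON object that holds its "method" and its "body". carry_out: Moves the arm, as the interface text tells. Its arguments: {"type":"object","properties":{"commands":{"type":"array"},"newtons":{"type":"number"}},"required":["commands"]}

```bash
mkdir -p pics; cat > h.py <<'E'
import numpy as np, cv2
from cell import robot
def ray(p,uv):
    x=(uv[0]-p["cx"])/p["fx"]; y=(uv[1]-p["cy"])/p["fy"]
    a,b=x,y
    for _ in range(30):
        s=1+p["k1"]*(a*a+b*b); a,b=x/s,y/s
    return np.array([a,-b,-1.])
def onz(p,uv,z,T=None):
    T=np.linalg.inv(p["view"]) if T is None else T
    d=T[:3,:3]@ray(p,uv); o=T[:3,3]
    return o+d*(z-o[2])/d[2]
def save(p,n): cv2.imwrite(f"pics/{n}.png",p["pixels"][:,:,::-1])
E
python3 - <<'E'
from h import *
s=robot.observe(); print(s["time"],s["tool_pos"],s["tool_rot"],s["opening"],robot.tcp_to_tips)
for c in("top","scene"):
    p=robot.read_camera(c); save(p,c)
    for n,zt in(("pot_blue",.036),("pot_yellow",.036),("stand_blue",.03),("stand_yellow",.03)):
        for f,z in((robot.find_in,zt),(robot.tip_of,0)):
            print(c,n,f.__name__,[(np.round(d["at"]).tolist(),round(d["p"],2),onz(p,d["at"],z).round(3).tolist()) for d in f(p,n)[:3]])
E
```

```text
0.0 [ 0.12008517 -0.51067084  0.24303382] [-3.14001267e+00 -2.35179547e-04  2.30783032e-01] 0.09169260290715298 0.017
top pot_blue call [([223.0, 237.0], 0.61, [0.442, 0.069, 0.036])]
top pot_blue call []
top pot_yellow call [([362.0, 232.0], 0.82, [0.455, -0.225, 0.036])]
top pot_yellow call [([362.0, 231.0], 0.66, [0.46, -0.236, 0.0])]
top stand_blue call [([238.0, 166.0], 0.74, [0.597, 0.04, 0.03])]
top stand_blue call [([239.0, 170.0], 0.88, [0.595, 0.038, 0.0])]
top stand_yellow call [([148.0, 172.0], 0.82, [0.582, 0.234, 0.03])]
top stand_yellow call [([152.0, 176.0], 0.74, [0.58, 0.232, 0.0])]
scene pot_blue call [([288.0, 162.0], 0.65, [0.422, 0.067, 0.036])]
scene pot_blue call [([291.0, 178.0], 0.8, [0.436, 0.073, 0.0])]
scene pot_yellow call [([158.0, 176.0], 0.83, [0.459, -0.232, 0.036])]
scene pot_yellow call [([160.0, 190.0], 0.57, [0.466, -0.229, 0.0]), ([291.0, 178.0], 0.52, [0.436, 0.073, 0.0])]
scene stand_blue call [([284.0, 224.0], 0.86, [0.624, 0.034, 0.03])]
scene stand_blue call [([286.0, 231.0], 0.65, [0.615, 0.041, 0.0])]
scene stand_yellow call [([377.0, 210.0], 0.79, [0.596, 0.229, 0.03])]
scene stand_yellow call [([375.0, 218.0], 0.74, [0.587, 0.235, 0.0])]
```

View pics/top.png

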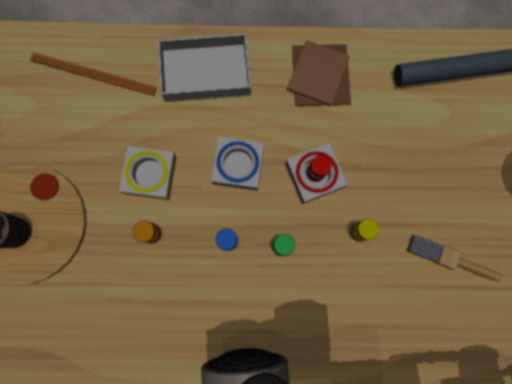

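View pics/scene.png

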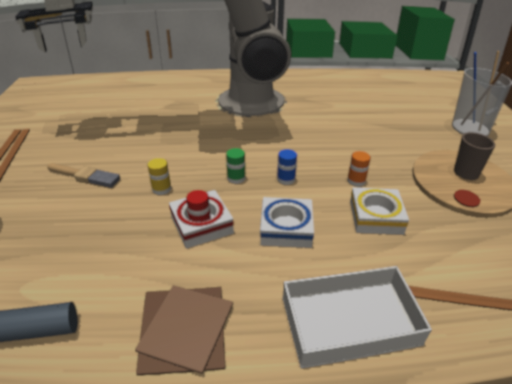

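The top view shows the blue lid at about (227,239) and the yellow lid at (368,230), with the blue ring at (239,162) and the yellow ring at (147,172). Green and orange pots stand in the same row. I'll refine these by colour.

```bash
python3 - <<'E'
from h import *
p=robot.read_camera("top"); hsv=cv2.cvtColor(p["pixels"],cv2.COLOR_RGB2HSV)
R={"b":((105,150,60),(125,255,255)),"y":((27,170,90),(34,255,255)),"g":((50,120,50),(80,255,255)),"o":((8,200,120),(18,255,255)),"r":((0,200,60),(5,255,255))}
for k,(l,h) in R.items():
    m=cv2.inRange(hsv,l,h); n,_,st,ce=cv2.connectedComponentsWithStats(m)
    for i in range(1,n):
        if st[i][4]>60:
            c,_=cv2.findContours((_==i).astype('uint8') if False else m[st[i][1]:st[i][1]+st[i][3],st[i][0]:st[i][0]+st[i][2]],0,2)
            bb=[st[i][0]+(st[i][2]-1)/2,st[i][1]+(st[i][3]-1)/2]
            print(k,st[i].tolist(),ce[i].round(1),"z72",onz(p,bb,.072).round(4)[:2],"z40",onz(p,bb,.04).round(4)[:2])
p2=robot.read_camera("scene"); hsv=cv2.cvtColor(p2["pixels"],cv2.COLOR_RGB2HSV)
print(np.linalg.inv(p["view"])[:3,3],np.linalg.inv(p2["view"])[:3,3],hsv[215,288],hsv[187,380])
for k,c in(("b",(288,153)),("y",(159,162))): print(k,onz(p2,c,.072))
for k,c in(("b",(288.5,214)),("y",(380,205))): print(k,onz(p2,c,.04))
E
```

```text
b [218, 143, 40, 39, 220] [237.1 162. ] z72 [0.5951 0.0389] z40 [0.6035 0.0399]
b [217, 230, 20, 20, 315] [226.4 239.3] z72 [0.4346 0.0585] z40 [0.4365 0.0603]
y [125, 151, 43, 41, 325] [146.2 171.3] z72 [0.5735 0.2268] z40 [0.5811 0.2354]
y [358, 219, 21, 21, 329] [368.3 228.7] z72 [ 0.4586 -0.2274] z40 [ 0.4615 -0.2373]
g [273, 234, 22, 21, 357] [283.3 244.5] z72 [ 0.4267 -0.056 ] z40 [ 0.4283 -0.0589]
o [133, 226, 20, 15, 67] [142.4 234.6] z72 [0.4461 0.2269] z40 [0.4484 0.2355]
r [297, 153, 40, 38, 464] [319.4 167.1] z72 [ 0.5769 -0.1251] z40 [ 0.5846 -0.1308]
r [35, 176, 23, 23, 199] [ 46.2 187.2] z72 [0.5376 0.4262] z40 [0.5437 0.4429]
[0.38842626 0.01578943 0.85545698] [ 1.1829505  -0.05793459  0.54852323] [ 15   7 138] [ 19  87 188]
b [0.43733582 0.062333   0.072     ]
y [ 0.4594887  -0.22319943  0.072     ]
b [0.60833263 0.0438765  0.04      ]
y [0.59119308 0.2354193  0.04      ]
```

Request:
{"method": "carry_out", "body": {"commands": [[[0, 0, 0], 0.115, 1], [[0, 0, 0], 0.115, 1], [[0.05, -0.03, 0], 0, 1], [[0.05, -0.03, 0], 0, 1], [[0.05, -0.03, 0], 0, 1], [[0.05, -0.03, 0], 0, 1], [[0.05, -0.03, 0], 0, 1], [[0.05, -0.03, 0], 0, 1], [[0, -0.05, 0], 0, 1], [[0, -0.05, 0], 0, 1], [[0, -0.05, 0], 0, 1], [[0, -0.05, 0], 0, 1], [[0, -0.05, 0], 0, 1], [[0, -0.05, 0], 0, 1], [[0, -0.05, 0], 0, 1], [[0, -0.04, 0], 0, 1], [[0, 0, 0], 0, 1], [[0, 0, 0], 0, 1]], "newtons": 20}}

```text
time: 3.25
tool_pos: [0.4197, 0.0588, 0.2437]
tool_rot: [3.141, -0.0, 0.001]
contact_force: [0.3, -0.7, 0.9]
opening: 0.092
grip_force: 0.0
```

```bash
cat >> h.py <<'E'
from scipy.spatial.transform import Rotation as Ro
def wrist():
    s=robot.observe(); p=robot.read_camera("wrist")
    T=np.eye(4); T[:3,:3]=Ro.from_euler("xyz",s["tool_rot"]).as_matrix(); T[:3,3]=s["tool_pos"]
    return s,p,T@np.array(p["T_tool_cam"])
E
python3 - <<'E'
from h import *
s,p,T=wrist(); save(p,"w1"); print(s["time"],s["tool_pos"],s["tool_rot"],T[:3,3])
for n,z in(("pot_blue",.036),("stand_blue",.03)):
    print(n,[(np.round(d["at"]),d["p"],onz(p,d["at"],z,T)) for d in robot.find_in(p,n)[:2]],[(np.round(d["at"]),d["p"],onz(p,d["at"],0,T)) for d in robot.tip_of(p,n)[:2]])
E
```

```text
3.25 [0.41971941 0.05877453 0.2437305 ] [ 3.14107219e+00 -1.30724943e-04  1.31863891e-03] [0.50322478 0.05886969 0.38321966]
pot_blue [(array([252., 151.]), 0.95, array([0.43439561, 0.06046616, 0.036     ]))] [(array([251., 142.]), 0.84, array([0.43906221, 0.0623959 , 0.        ]))]
stand_blue [(array([273.,  27.]), 0.9, array([0.57253016, 0.03710472, 0.03      ]))] [(array([252., 142.]), 0.6, array([0.44015323, 0.05981971, 0.        ])), (array([270.,   3.]), 0.56, array([0.60328458, 0.03889372, 0.        ]))]
```

View pics/w1.png

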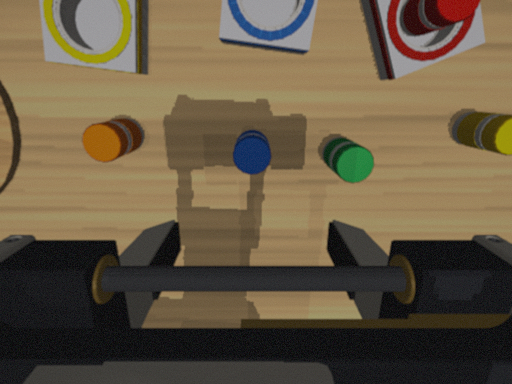

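The wrist view shows the blue pot at (252,153), between the fingers. It agrees with the other views at about (0.437, 0.061).

Request:
{"method": "carry_out", "body": {"commands": [[[0.017, -0.002, 0.03], 0, 1], [[0, 0, 0.04], 0, 1], [[0, 0, 0.04], 0, 1], [[0, 0, 0.04], 0, 1], [[0, 0, 0.025], 0, 1], [[0, 0, 0.012], 0, 1], [[0, 0, 0], 0, 1], [[0, 0, 0], 0, 0.3], [[0, 0, 0], 0, 0.3], [[0, 0, 0], 0, 0.3], [[0, 0, 0], 0, 0.3], [[0, 0, 0], 0, 0.3], [[0, 0, 0], 0, 0.3]], "newtons": 20}}

```text
time: 5.12
tool_pos: [0.4367, 0.0612, 0.0567]
tool_rot: [3.142, -0.0, 0.001]
contact_force: [0.6, 0.0, 2.2]
opening: 0.0431
grip_force: 20.0
```

Request:
{"method": "carry_out", "body": {"commands": [[[0, 0, -0.015], 0, 0.3], [[0, 0, -0.03], 0, 0.3], [[0, 0, -0.03], 0, 0.3], [[0, 0, -0.015], 0, 0.3], [[0.02, 0.003, 0], 0, 0.3], [[0.03, 0.004, 0], 0, 0.3], [[0.035, 0.004, 0], 0, 0.3], [[0.035, 0.004, 0], 0, 0.3], [[0.03, 0.004, 0], 0, 0.3], [[0.017, 0.002, 0], 0, 0.3], [[0, 0, 0], 0, 0.3], [[0, 0, 0], 0, 0.3]]}}

```text
time: 6.62
tool_pos: [0.6027, 0.0404, 0.1462]
tool_rot: [-3.142, 0.002, 0.001]
contact_force: [-0.4, 0.2, -1.6]
opening: 0.0438
grip_force: 20.0
```

```bash
python3 - <<'E'
from h import *
s,p,T=wrist(); save(p,"w2"); print(s["time"],s["tool_pos"],s["opening"],s["grip_force"])
p2=robot.read_camera("scene")
a=cv2.resize(p2["pixels"][120:264,190:382],(512,384)); b=cv2.resize(p["pixels"],(288,216))
cv2.imwrite("pics/w2.png",np.hstack([a,np.vstack([b,np.zeros((168,288,3),'uint8')])])[:,:,::-1])
E
```

```text
6.625 [0.60265657 0.04044143 0.14623906] 0.04376751402379319 19.998651977634836
```

View pics/w2.png

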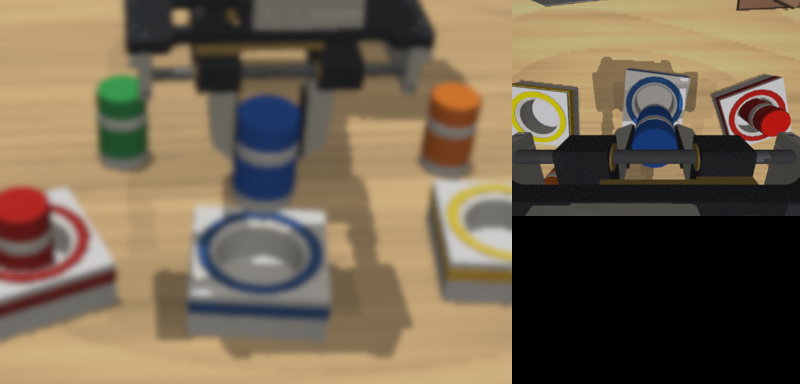

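The blue pot hangs upright in the grip over the blue bore. Next I'll lower it.

Request:
{"method": "carry_out", "body": {"commands": [[[0.001, 0, 0.02], 0, 0.3], [[0, 0, 0.025], 0, 0.3], [[0, 0, 0.02], 0, 0.3], [[0, 0, 0.01], 0, 0.3], [[0, 0, 0.004], 0, 0.3], [[0, 0, 0], 0, 0.3]]}}

```text
time: 7.48
tool_pos: [0.6049, 0.0403, 0.0682]
tool_rot: [3.141, -0.001, 0.001]
contact_force: [-0.8, -0.4, -1.0]
opening: 0.0435
grip_force: 20.0
```

```bash
python3 - <<'E'
from h import *
s,p,T=wrist(); p2=robot.read_camera("scene")
a=cv2.resize(p2["pixels"][150:270,210:370],(512,384)); b=cv2.resize(p["pixels"],(288,216))
cv2.imwrite("pics/w3.png",np.hstack([a,np.vstack([b,np.zeros((168,288,3),'uint8')])])[:,:,::-1])
E
```

```text
(no output)
```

View pics/w3.png

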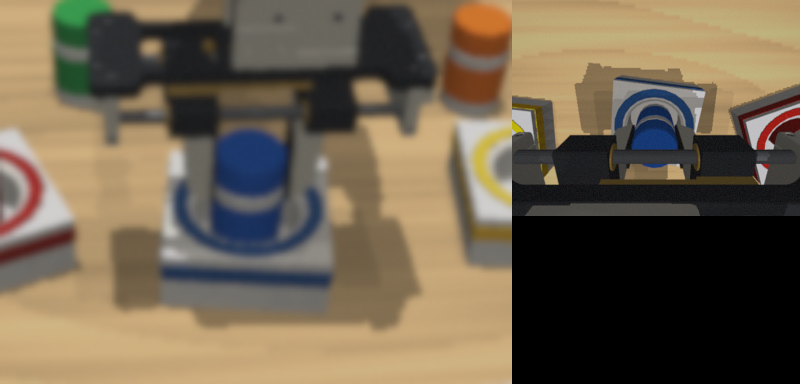

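The pot is in the bore and centred. I'll set it down, release it and lift clear.

Request:
{"method": "carry_out", "body": {"commands": [[[0, 0, 0.002], 0, 0.3], [[0, 0, 0.001], 0, 0.3], [[0, 0, 0], 0, 0.3]]}}

```text
time: 7.95
tool_pos: [0.6048, 0.0403, 0.0648]
tool_rot: [3.141, -0.0, 0.001]
contact_force: [0.4, -0.6, 0.1]
opening: 0.0434
grip_force: 20.0
```

Request:
{"method": "carry_out", "body": {"commands": [[[0, 0, 0.001], 0, 0.3], [[0, 0, 0], 0, 0.8], [[0, 0, 0], 0, 0.8], [[0, 0, 0], 0, 0.8], [[0, 0, 0], 0, 0.8], [[0, 0, -0.02], 0, 0.8], [[0, 0, -0.04], 0, 1], [[0, 0, -0.05], 0, 1], [[0, 0, -0.05], 0, 1], [[-0.02, 0.038, -0.02], 0, 1], [[-0.02, 0.038, 0], 0, 1], [[-0.025, 0.038, 0], 0, 1], [[-0.025, 0.038, 0], 0, 1], [[-0.025, 0.038, 0], 0, 1], [[-0.025, 0.038, 0], 0, 1], [[-0.02, 0.038, 0], 0, 1], [[0, 0, 0], 0, 1], [[0, 0, 0], 0, 1]]}}

```text
time: 10.2
tool_pos: [0.445, -0.2256, 0.2437]
tool_rot: [-3.141, -0.0, 0.0]
contact_force: [0.2, 0.3, 0.3]
opening: 0.0921
grip_force: 0.0
```

```bash
python3 - <<'E'
from h import *
s,p,T=wrist(); print(s["time"],s["tool_pos"],s["tool_rot"])
for n,z in(("pot_yellow",.036),):
    print(n,[(np.round(d["at"]),d["p"],onz(p,d["at"],z,T)) for d in robot.find_in(p,n)[:2]],[(np.round(d["at"]),d["p"],onz(p,d["at"],0,T)) for d in robot.tip_of(p,n)[:2]])
p2=robot.read_camera("scene"); p3=robot.read_camera("top")
a=cv2.resize(p2["pixels"][130:274,200:392],(400,300)); b=cv2.resize(p["pixels"],(400,300)); c=cv2.resize(p3["pixels"],(400,300))
cv2.imwrite("pics/w4.png",np.vstack([np.hstack([a,b]),np.hstack([c,c*0])])[:,:,::-1])
E
```

```text
10.2 [ 0.44499069 -0.22555498  0.24370361] [-3.14127193e+00 -1.37068034e-04  2.43721517e-04]
pot_yellow [(array([258., 151.]), 0.67, array([ 0.45930279, -0.23065579,  0.036     ]))] [(array([256., 146.]), 0.57, array([ 0.45970694, -0.22854737,  0.        ]))]
```

View pics/w4.png

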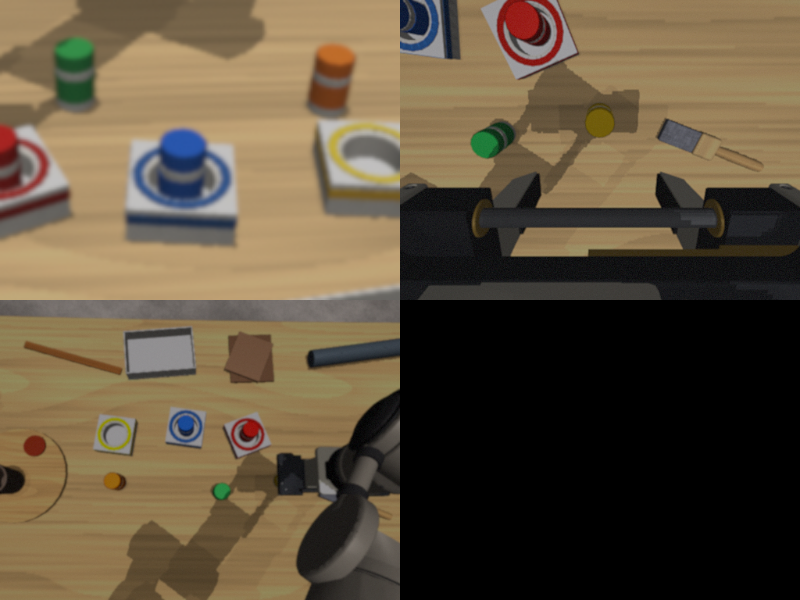

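The blue pot stands upright in the blue bore. The yellow pot shows at about (258,155) in the wrist view, which puts it near (0.460, -0.2285).

Request:
{"method": "carry_out", "body": {"commands": [[[0.015, 0.003, 0.03], 0, 1], [[0, 0, 0.04], 0, 1], [[0, 0, 0.04], 0, 1], [[0, 0, 0.04], 0, 1], [[0, 0, 0.025], 0, 1], [[0, 0, 0.012], 0, 1], [[0, 0, 0], 0, 1], [[0, 0, 0], 0, 0.3], [[0, 0, 0], 0, 0.3], [[0, 0, 0], 0, 0.3], [[0, 0, 0], 0, 0.3], [[0, 0, 0], 0, 0.3], [[0, 0, 0], 0, 0.3]], "newtons": 20}}

```text
time: 12.08
tool_pos: [0.4599, -0.2288, 0.0568]
tool_rot: [3.142, -0.0, 0.001]
contact_force: [-0.5, 1.1, 1.1]
opening: 0.0434
grip_force: 20.0
```

Request:
{"method": "carry_out", "body": {"commands": [[[0, 0, -0.02], 0, 0.3], [[0, 0, -0.045], 0, 0.3], [[0, 0, -0.05], 0, 0.3], [[0, 0, -0.045], 0, 0.3], [[0.005, -0.02, 0], 0, 0.3], [[0.008, -0.03, 0], 0, 0.3], [[0.01, -0.034, 0], 0, 0.3], [[0.01, -0.034, 0], 0, 0.3], [[0.01, -0.034, 0], 0, 0.3], [[0.01, -0.034, 0], 0, 0.3], [[0.01, -0.034, 0], 0, 0.3], [[0.01, -0.034, 0], 0, 0.3], [[0.01, -0.034, 0], 0, 0.3], [[0.01, -0.034, 0], 0, 0.3], [[0.01, -0.034, 0], 0, 0.3], [[0.01, -0.034, 0], 0, 0.3], [[0.01, -0.034, 0], 0, 0.3], [[0, -0.025, 0], 0, 0.3], [[0, -0.015, 0], 0, 0.3], [[0, 0, 0], 0, 0.3]]}}

```text
time: 14.58
tool_pos: [0.5822, 0.2358, 0.2162]
tool_rot: [3.141, 0.001, 0.002]
contact_force: [0.5, -0.1, -0.9]
opening: 0.0434
grip_force: 20.0
```

Request:
{"method": "carry_out", "body": {"commands": [[[0, 0, 0.03], 0, 0.3], [[0, 0, 0.04], 0, 0.3], [[0, 0, 0], 0, 0.3]]}}

```text
time: 14.95
tool_pos: [0.5806, 0.2335, 0.1437]
tool_rot: [3.139, 0.007, -0.0]
contact_force: [-0.8, -0.5, -1.1]
opening: 0.0441
grip_force: 20.0
```

```bash
python3 - <<'E'
from h import *
s,p,T=wrist(); print(s["time"],s["tool_pos"],s["tool_rot"])
for n,z in(("stand_yellow",.03),("pot_yellow",.036)):
    print(n,[(np.round(d["at"]),d["p"],onz(p,d["at"],z,T)) for d in robot.find_in(p,n)[:2]],[(np.round(d["at"]),d["p"],onz(p,d["at"],0,T)) for d in robot.tip_of(p,n)[:2]])
p2=robot.read_camera("scene")
a=cv2.resize(p2["pixels"][110:254,280:472],(400,300)); b=cv2.resize(p["pixels"],(400,300))
cv2.imwrite("pics/w5.png",np.hstack([a,b])[:,:,::-1])
E
```

```text
14.95 [0.58060072 0.23351878 0.14372   ] [ 3.13920157e+00  7.15171302e-03 -3.25409384e-04]
stand_yellow [(array([245., 165.]), 0.68, array([0.60030641, 0.24049879, 0.03      ]))] [(array([254., 177.]), 0.72, array([0.57994789, 0.23287419, 0.        ]))]
pot_yellow [(array([437., 150.]), 0.75, array([0.61536607, 0.07129014, 0.036     ])), (array([257., 231.]), 0.64, array([0.5353591 , 0.22976236, 0.036     ]))] [(array([255., 206.]), 0.87, array([0.54637745, 0.23102876, 0.        ]))]
```

View pics/w5.png

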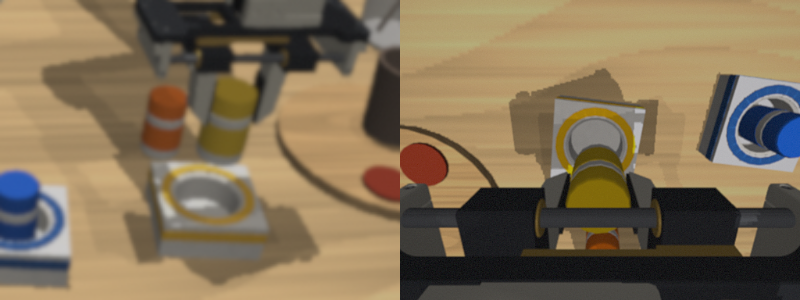

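The yellow pot is upright in the grip, and the stand's measured position (0.580, 0.233) matches where the tool is. I'll lower it into the bore.

Request:
{"method": "carry_out", "body": {"commands": [[[0, 0, 0.02], 0, 0.3], [[0, 0, 0.025], 0, 0.3], [[0, 0, 0.02], 0, 0.3], [[0, 0, 0.01], 0, 0.3], [[0, 0, 0.003], 0, 0.3], [[0, 0, 0], 0, 0.3], [[0, 0, 0], 0, 0.3]]}}

```text
time: 16.12
tool_pos: [0.583, 0.2354, 0.0696]
tool_rot: [-3.141, -0.002, 0.001]
contact_force: [-0.3, -0.2, -1.6]
opening: 0.0433
grip_force: 20.0
```

Request:
{"method": "carry_out", "body": {"commands": [[[0, 0, 0.003], 0, 0.3], [[0, 0, 0.001], 0, 0.3], [[0, 0, 0.001], 0, 0.3], [[0, 0, 0], 0, 0.3]]}}

```text
time: 16.62
tool_pos: [0.5827, 0.2354, 0.0647]
tool_rot: [-3.142, -0.001, 0.001]
contact_force: [-2.0, -0.2, 5.5]
opening: 0.0439
grip_force: 20.0
```

Request:
{"method": "carry_out", "body": {"commands": [[[0, 0, 0], 0, 0.8], [[0, 0, 0], 0, 0.8], [[0, 0, 0], 0, 0.8], [[0, 0, 0], 0, 0.8], [[0, 0, -0.02], 0, 0.8], [[0, 0, -0.04], 0, 1], [[0, 0, -0.05], 0, 1], [[0, 0, -0.05], 0, 1], [[-0.02, 0, -0.03], 0, 1], [[-0.05, 0, 0], 0, 1], [[-0.03, 0, 0], 0, 1], [[0, 0, 0], 0, 1], [[0, 0, 0], 0, 1]]}}

```text
time: 18.25
tool_pos: [0.4833, 0.2352, 0.2539]
tool_rot: [-3.141, -0.001, 0.001]
contact_force: [1.3, 0.1, -0.7]
opening: 0.0919
grip_force: 0.0
```

```bash
python3 - <<'E'
from h import *
p2=robot.read_camera("scene"); p=robot.read_camera("wrist")
a=cv2.resize(p2["pixels"][120:264,220:412],(400,300)); b=cv2.resize(p["pixels"],(400,300))
cv2.imwrite("pics/w6.png",np.hstack([a,b])[:,:,::-1])
E
```

```text
(no output)
```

View pics/w6.png

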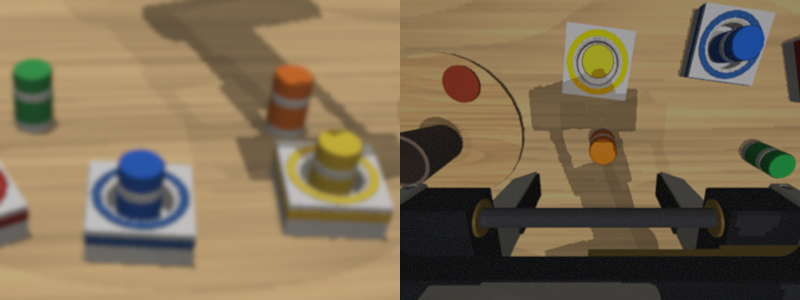

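Both pots stand upright in their own bores, and the gripper is clear of everything.

```bash
python3 -c "
from cell import robot
print(robot.hand_in())"
```

```text
the job is handed in; nothing more can be done
None
```

I put the blue pot in the blue-banded stand, then the yellow pot in the yellow-banded stand; both stood upright in their bores in the last pictures, and I handed the job in at about 18 s of the 53 s allowed.

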